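# Put the specimen plate away in its drawer rack

### The arm

A 7-joint arm with a two-finger parallel gripper is mounted at the origin on the work surface. World frame = base frame: x ahead of the robot, y to its left, z up, the work surface at z = 0. Lengths are in m, angles in rad, forces in N, time in s.
With the tool pointing down it reaches from about 0.35 to 0.9 m from the base axis. Payload 19.9 kg.
Tool frame: the origin (TCP) lies midway between the tips of the shut fingers; the grasp point (between the pads) lies 19 mm behind it; z points along the fingers, y is the line along which they close (so a half turn about z gives the same grasp; the last joint's range is limited). The gripper opens to 94 mm and grips with 3 to 60 N. Pads are 16 mm wide; open, the fingers measure 119 mm over their backs; the gripper's body (75 mm by 177 mm) begins 78 mm behind the grasp point.
Start: joints at [-1.149, 0.417, -0.01, 1.614, 0.005, 1.111, -0.053], TCP at [0.279, 0.559, 0.171] pointing down, gripper open.
Joint ranges: [-2.81, 2.81], [-0.39, 2.02], [-1.27, 1.25], [0.06, 2.57], [-1.19, 4.33], [0.19, 2], [-2.82, 2.82]. Speed limits (rad/s): [1.89, 1.89, 2.39, 2.39, 3.01, 3.01, 3.01].

### API

Orientations are given as a rotation vector (axis times angle).
In Python, from plant import ctrl gives the robot as it stands. The module is installed in compiled form; this text tells all that it offers. Calls block until the motion is done:
- ctrl.movep(position, orientation): joint-space move of the TCP to a pose.
- ctrl.move_l(position, rotation=None, vel=0.15, stop_force=None): straight line of the TCP; rotation=None keeps the orientation; vel is the mean speed in m/s. With stop_force (N) it stops when the force on the tool has changed by that much, and returns True; else False.
- ctrl.goto_joints(angles): joint-space move.
- ctrl.set_gripper(opening): finger opening in m; the grip force is fixed at half the most; returns when the fingers have stopped.
- ctrl.pause(seconds).
- ctrl.inverse_kinematics(position, orientation): joint angles nearest the present ones, or None.
- ctrl.camera(name): name is "side" or "top" or "wrist"; returns a dict with "color" (384x512x3 uint8, blue, green, red), "K" (3x3 intrinsics, pixels), "k1" (the pictures are not rectified: a ray, as slopes to the right and down, at radius r is drawn at 1 + k1 r^2 times it, then the intrinsics apply), "view" (4x4, takes a point from world to camera coordinates). Camera axes: x right, y down, z forward; pixel columns grow to the right and rows downward; lengths in m; the calibration is good to about 2 mm. A picture is of the moment at which its call begins. There is no depth.
A pose or a line that the arm cannot do raises ctrl.MotionError and nothing moves.
- ctrl.close_job(): hands the job in; it is judged then, once.
Trained networks look in the newest picture that a camera, given by its name, has taken for a name from the list of things; names that differ only in an ending like _2 or _b are one class to them, and where a whole thing is asked for, a point or a joint stands for the part that bears it (a point fixed in the world has none). Each returns a list of dicts, best first, with "conf" (0 to 1); they miss things now and then, are a little off and sometimes report something else, mostly with a low value. They report only what shows in the picture. A call takes as long as a camera call. They do not tell look-alikes from the thing itself.
- ctrl.masks_of(camera, thing): "pixels" (384x512 bool, what is visible of it) and "bbox" ([left, top, right, bottom] in pixels, round what is visible of it).
Readings, each from a call of its own:
- ctrl.current_t(): time.
- ctrl.current_qpos(): joint angles.
- ctrl.current_qd(): joint speeds.
- ctrl.current_joint_torque(): joint torques, N m.
- ctrl.current_eef_pos(): TCP position.
- ctrl.current_ee_rot(): TCP orientation.
- ctrl.current_contact_force(): force on the tool from outside, world axes, zero at the start.
- ctrl.current_moment(): the same for the moment, N m.
- ctrl.current_width(): finger opening in m.
- ctrl.current_finger_force(): force on a finger pad.
Only numpy, scipy, OpenCV 4.12 (cv2) and the standard library are available. Lean on these libraries where they do the work, as an engineer would, in place of code of your own. Each camera call takes 0.05 s, during which the arm holds its last target. There are 200 camera calls.

### The job

Put the cleaned specimen plate from the drip stand away: pull the cabinet drawer all the way open by its handle, stand the plate upright in the free slot of the rack inside until it is fully down, and then push the drawer completely shut. Handle drawer and plate gently (no slamming; the plate is lowered into the slot, not dropped), leave the plate that is already stored in its slot, and do not disturb the other things on the bench.

Things in the scene. Friction and masses are not known exactly. Their poses are not given: they have to be found in the camera images.
- plate: Aluminium specimen plate to be put away: a slab 110 mm long (x), 10 mm thick (y), 80 mm tall (z), 0.17 to 0.31 kg, dark round mounts on its faces. Origin: centre of its bottom edge face; z points to its top edge. At the start it leans in the drip stand about 34 degrees from vertical, top edge towards the robot: grasp it by the middle of the top edge, fingers coming down along the leaning plate.
- stored_plate: An identical specimen plate already standing upright in one of the two slots of the rack (left or right, it varies); it is loose in its slot and must stay there. The other slot is the free one. Same axes and origin as the plate, except that its long axis lies along the slot.
- rack: White plastic rack fixed in the drawer: a block 150 mm (x) by 130 mm (y) by 38 mm high. Origin: centre of its underside, 19 mm above the bench, 90 mm behind the drawer's front face; x points into the cabinet, against the opening direction, z up. Two slots along x, middles at y = +45 and -45 mm, each 121.6 mm long, 11.6 mm wide, 1.5 mm chamfer, open at the top (z = 38 mm), floor at z = 4 mm.
- drawer (a joint): How far the drawer of the low cream cabinet is pulled out, in m: 0 shut, 0.17 at its end stop. It slides towards the robot with a few newtons of friction and stays where left. Cabinet 240 mm wide, 260 mm deep, 135 mm high; the dark blue drawer front (15 mm thick, top 130 mm above the bench) is flush with it; the drawer's sides inside reach 60 mm above the bench, 105 mm either side of the middle.
- drawer_handle (a point): Middle of the drawer's round steel bar handle, 120 mm long and 12 mm thick, level along the rack's y, 45 mm in front of the drawer front (39 mm free between bar and front), 95 mm above the bench, 40 mm below the cabinet's top. x points into the cabinet, as the rack's.
- stand: Fixed drip stand in which the plate leans: grey base 120 x 130 mm, about 100 mm high. Origin on the bench near the middle of the base; the plate's top leans to its -x, y runs along the plate. Behind the plate are two steel uprights, 20 mm wide, 48 mm either side of the middle, reaching 60 mm up the plate; between them both faces are free (76 mm), but for an 8 mm lip at the bottom edge.
- tin: Flat round steel tin, 60 mm across, 18 mm high, on top of the cabinet. Bystander; origin at the centre of its underside.
- jar: Pale jar 52 mm across, 75 mm high, on the bench beside the stand. Bystander; origin at the centre of its underside.
- spanner: Steel spanner lying on the bench beside the cabinet. Bystander.
- puck: Dark resin puck 40 mm across, 24 mm high, in front of the stand. Bystander; origin at the centre of its underside.
- brush: Cleaning brush lying on the bench beside the stand. Bystander.
- bottle: White bottle 64 mm across, 150 mm high, behind the stand. Bystander; origin at the centre of its underside.
- beaker: Glass beaker 68 mm across, 80 mm high, behind the stand. Bystander; origin at the centre of its underside.
Things that resemble listed ones, but are neither listed nor needed, are in the scene too. Leave any orange or yellow look-alike of the plate alone.

How it is judged:
By the outcome, as a careful person would: the job done as asked, in the order asked, and still so for the second after the job is handed in, with the robot touching nothing.
It also fails if it takes over 72 s, if anything falls off the work surface, if the arm or the gripper's body presses on something with over 40 N, if the wrist force passes 120 N, or if a joint passes its speed limit or range.

## Working session

There is one attempt and no reset: what is moved stays moved. The work goes in short steps, each a Python script; the robot and the scene stay as the last script left them, time stands still between calls to the robot, and variables do not carry over. Pictures are saved under pics/ and viewed, at most 10 in all, crops included, and the job is handed in when it is done.

```bash
mkdir -p pics; cat > h.py <<'E'
import numpy as np, cv2
from plant import ctrl
from scipy.spatial.transform import Rotation as R
def ray(c,uv):
    K,k1,V=np.array(c["K"]),c["k1"],np.array(c["view"])
    d=cv2.undistortPoints(np.array([[uv]],float),K,np.array([k1,0,0,0,0.]))[0,0]
    Rm=V[:3,:3]; o=-Rm.T@V[:3,3]; r=Rm.T@np.array([d[0],d[1],1]); return o,r/np.linalg.norm(r)
def onz(c,uv,z):
    o,r=ray(c,uv); return o+r*(z-o[2])/r[2]
def proj(c,P):
    V=np.array(c["view"]); P=np.atleast_2d(P)
    return cv2.projectPoints(P.astype(float),cv2.Rodrigues(V[:3,:3])[0],V[:3,3],np.array(c["K"]),np.array([c["k1"],0,0,0,0.]))[0][:,0]
E
python3 - <<'E'
from h import *
ims=[]
for n in ("top","side"):
    c=ctrl.camera(n); ims.append(c["color"]); cv2.imwrite(f"pics/{n}0.png",c["color"])
    V=np.array(c["view"]); print(n,-V[:3,:3].T@V[:3,3],c["k1"],c["K"][0])
    for t in ["plate","rack","drawer","drawer_handle","stand","tin","jar","bottle","beaker","puck","spanner","brush"]:
        for m in ctrl.masks_of(n,t)[:3]:
            ys,xs=np.nonzero(m["pixels"]); print(t,round(m["conf"],2),m["bbox"],(xs.mean().round(1),ys.mean().round(1)),len(xs))
E
```

```text
top [0.44519711 0.0766233  1.26154171] 0.020873112904969546 [451.50662304   0.         254.37026892]
plate 0.95 [207.3, 232.8, 252.5, 276.6] (np.float64(230.7), np.float64(254.2)) 1096
plate 0.7 [95.0, 176.0, 140.7, 219.3] (np.float64(118.4), np.float64(194.6)) 1211
plate 0.65 [181.5, 159.4, 224.9, 177.6] (np.float64(202.9), np.float64(166.6)) 689
drawer 0.74 [307.1, 164.6, 408.1, 196.7] (np.float64(357.1), np.float64(174.6)) 1458
drawer_handle 0.73 [309.0, 164.6, 405.8, 194.5] (np.float64(357.5), np.float64(174.5)) 1421
stand 0.61 [182.5, 144.0, 234.1, 191.1] (np.float64(208.6), np.float64(166.9)) 1337
tin 0.84 [331.0, 119.1, 358.0, 146.5] (np.float64(345.5), np.float64(134.5)) 474
tin 0.51 [292.2, 130.0, 302.0, 188.8] (np.float64(296.0), np.float64(159.1)) 402
bottle 0.96 [182.5, 110.2, 208.0, 138.5] (np.float64(196.3), np.float64(123.4)) 588
beaker 0.69 [216.0, 117.5, 240.8, 145.4] (np.float64(228.4), np.float64(130.5)) 550
puck 0.74 [176.3, 203.3, 190.4, 218.8] (np.float64(182.4), np.float64(211.6)) 162
spanner 0.83 [289.9, 131.5, 302.4, 189.4] (np.float64(296.3), np.float64(158.
[... 923 characters left out ...]
float64(332.9), np.float64(259.6)) 640
jar 0.51 [254.6, 133.5, 269.5, 160.8] (np.float64(259.2), np.float64(146.5)) 254
bottle 0.59 [301.4, 132.3, 326.3, 167.2] (np.float64(313.6), np.float64(151.2)) 616
beaker 0.91 [300.5, 165.8, 324.8, 201.5] (np.float64(310.6), np.float64(182.0)) 661
puck 0.68 [319.0, 242.9, 348.7, 275.1] (np.float64(332.2), np.float64(259.0)) 664
puck 0.51 [229.1, 160.5, 236.0, 171.7] (np.float64(232.0), np.float64(165.0)) 144
puck 0.4 [303.7, 167.2, 325.7, 202.5] (np.float64(310.8), np.float64(181.8)) 685
spanner 0.57 [266.2, 249.6, 284.0, 256.4] (np.float64(274.0), np.float64(252.1)) 119
brush 0.91 [230.0, 196.9, 306.7, 211.6] (np.float64(272.3), np.float64(203.2)) 798
```

View pics/top0.png

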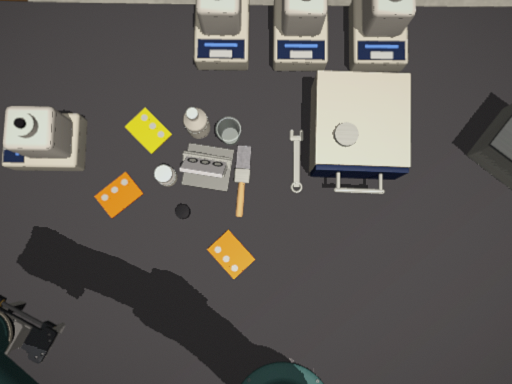

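View pics/side0.png

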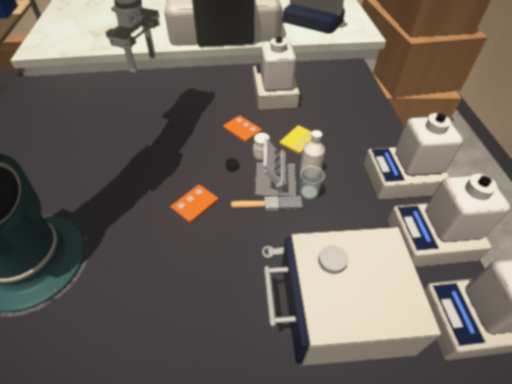

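The leaning plate is the grey one in the stand at top (203,167) / side (272,160). The flat look-alikes are orange at top (119,195) and (231,254), and yellow at (148,130); none of these is in the stand. The handle is at top (358,190). I'll confirm the plate in one enlarged crop and get rough positions.

```bash
python3 - <<'E'
from h import *
c=ctrl.camera("top"); im=c["color"]
a=cv2.resize(im[130:210,150:260],None,fx=7,fy=7,interpolation=cv2.INTER_CUBIC); cv2.imwrite("pics/crop1.png",a[:590,:790])
for n,uv,z in [("stand",(208,167),.05),("plate",(203,167),.08),("handle",(359.5,190.5),.095),("hL",(336,189.5),.095),("hR",(384,191.5),.095),("cab",(318,72),.135),("cab",(410,73),.135),("cab",(309,165),.135),("cab",(408,167),.135),("tin",(346,134),.15),("orange",(231,254),0),("brush",(241,178),.01),("puck",(182.5,211),.012),("bottle",(196,123),.08)]:
    print(n,onz(c,uv,z).round(3))
p=ctrl.current_eef_pos(); Rm=R.from_rotvec(ctrl.current_ee_rot()).as_matrix(); w=ctrl.camera("wrist"); V=np.array(w["view"])
o=-V[:3,:3].T@V[:3,3]; print("cam in tool",Rm.T@(o-p),"\n",(Rm.T@V[:3,:3].T).round(3),Rm.round(2),w["K"][0],w["k1"])
E
```

```text
stand [0.652 0.21  0.05 ]
plate [0.647 0.22  0.08 ]
handle [ 0.588 -0.19   0.095]
hL [ 0.589 -0.129  0.095]
hR [ 0.586 -0.253  0.095]
cab [ 0.89  -0.077  0.135]
cab [ 0.89  -0.314  0.135]
cab [ 0.646 -0.054  0.135]
cab [ 0.644 -0.303  0.135]
tin [ 0.723 -0.145  0.15 ]
orange [0.417 0.146 0.   ]
brush [0.629 0.121 0.01 ]
puck [0.534 0.282 0.012]
bottle [0.766 0.242 0.08 ]
cam in tool [ 0.0677429   0.00029402 -0.21245336] 
 [[-0.    -0.972 -0.234]
 [ 1.    -0.001  0.001]
 [-0.001 -0.234  0.972]] [[-0.89  0.45 -0.  ]
 [ 0.45  0.89 -0.  ]
 [-0.   -0.   -1.  ]] [334.21014488   0.         256.11128585] 0.027989787630736927
```

View pics/crop1.png

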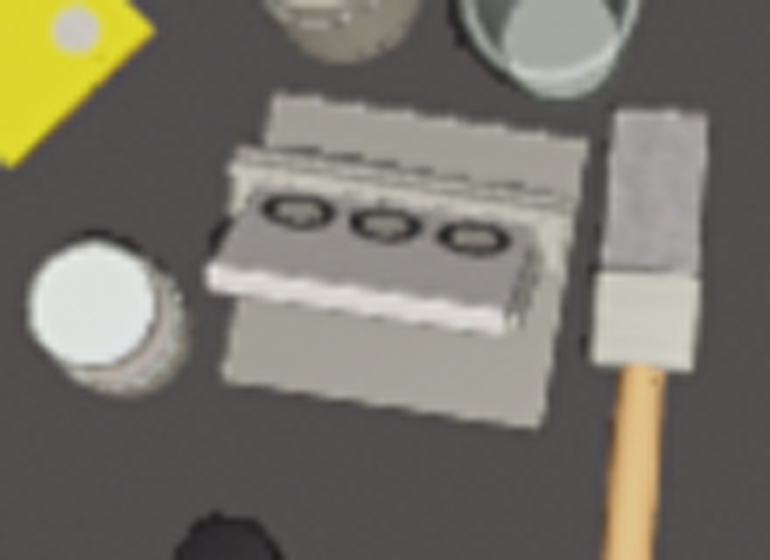

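The crop confirms it: the grey slab with three dark mounts leans in the stand, with its bright top edge running from crop (208,275) to (505,318), i.e. top (180,169)–(222,175). Next I check IK options and take wrist views of the stand.

```bash
cat >> h.py <<'E'
def rot(z,y):
    z=np.array(z,float);z/=np.linalg.norm(z);y=np.array(y,float);y-=z*(y@z);y/=np.linalg.norm(y)
    return R.from_matrix(np.c_[np.cross(y,z),y,z]).as_rotvec()
E
python3 - <<'E'
from h import *
def t(n,p,z,y):
    q=ctrl.inverse_kinematics(p,rot(z,y)); print(n,y,None if q is None else np.round(q,2))
s,co=np.sin(.593),np.cos(.593)
for sg in (1,-1):
    t("view stand",[.55,.2,.30],[0,0,-1],[sg,0,0])
    t("grasp",[.65,.217,.075],[s,0,-co],[sg*co,0,sg*s])
    t("handle",[.588,-.19,.076],[0,0,-1],[sg,0,0])
    t("handle out",[.418,-.19,.076],[0,0,-1],[sg,0,0])
    t("place",[.553,-.15,.07],[0,0,-1],[0,sg,0])
    t("place",[.553,-.24,.07],[0,0,-1],[0,sg,0])
    t("place hi",[.553,-.24,.2],[0,0,-1],[0,sg,0])
E
```

```text
view stand [1, 0, 0] [-0.72  0.27  0.4   1.55 -0.1   1.34 -0.31]
grasp [np.float64(0.8292678593047971), 0, np.float64(0.5588513375881274)] [-1.23  0.59  0.89  2.08 -0.89  0.2   0.3 ]
handle [1, 0, 0] [-0.27  0.62  0.74  1.73 -0.49  0.98  0.66]
handle out [1, 0, 0] [-0.45  0.39  0.97  2.12 -0.43  0.84  0.78]
place [0, 1, 0] [-0.23  0.5   0.57  1.85 -0.34  0.89  2.07]
place [0, 1, 0] [-0.09  0.56  0.6   1.77 -0.38  0.93  2.24]
place hi [0, 1, 0] [-0.26  0.46  0.84  1.66 -0.36  1.19  2.24]
view stand [-1, 0, 0] [-0.35  0.26 -0.06  1.54  0.02  1.34  2.73]
grasp [np.float64(-0.8292678593047971), 0, np.float64(-0.5588513375881274)] [-0.6   0.41  0.1   2.06  1.05  0.28  1.65]
handle [-1, 0, 0] [-0.46  0.78  1.08  1.74 -0.77  1.11 -2.27]
handle out [-1, 0, 0] [-0.53  0.45  1.09  2.13 -0.53  0.87 -2.27]
place [0, -1, 0] [-0.42  0.58  0.84  1.86 -0.53  0.94 -0.91]
place [0, -1, 0] [-0.33  0.71  0.99  1.78 -0.69  1.04 -0.65]
place hi [0, -1, 0] [-0.33  0.5   0.95  1.66 -0.43  1.21 -0.85]
```

```bash
python3 - <<'E'
from h import *
import pickle
o=rot([0,0,-1],[1,0,0]); W={}
for i,p in enumerate([[.58,.25,.24],[.58,.13,.24]]):
    ctrl.movep(p,o); ctrl.pause(.3); W[i]=ctrl.camera("wrist")
    for t in ("plate","stand"):
        for m in ctrl.masks_of("wrist",t)[:2]: print(i,t,round(m["conf"],2),m["bbox"])
pickle.dump(W,open("stand.pkl","wb"))
a=np.hstack([W[i]["color"][:,60:460] for i in (0,1)]); cv2.imwrite("pics/st.png",a); print(ctrl.current_t())
E
```

```text
0 plate 0.96 [97.9, 191.2, 191.5, 255.1]
0 plate 0.86 [224.5, 2.6, 311.7, 45.9]
0 stand 0.91 [269.3, 134.4, 366.9, 251.0]
1 plate 0.82 [87.5, 99.1, 186.3, 199.2]
1 plate 0.69 [386.8, 28.0, 504.0, 97.6]
1 stand 0.86 [269.0, 36.2, 378.6, 156.6]
4.4583
```

View pics/st.png

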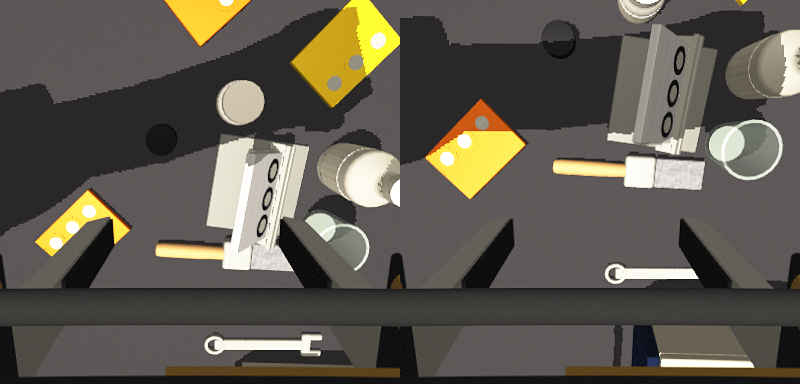

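In the left view (plus 60 px of column offset) the plate is at about (260,190), clear of the puck, jar and brush. In the right view it is at about (320,75). I'll enlarge both to pick the corners.

```bash
python3 - <<'E'
from h import *
import pickle
W=pickle.load(open("stand.pkl","rb"))
f=lambda im,u,v:cv2.resize(im[v:v+140,u:u+92],None,fx=4.2,fy=4.2,interpolation=cv2.INTER_CUBIC)
cv2.imwrite("pics/st2.png",np.hstack([f(W[0]["color"],280,125),np.zeros((588,20,3),np.uint8),f(W[1]["color"],285,15)]))
E
```

```text
(no output)
```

View pics/st2.png

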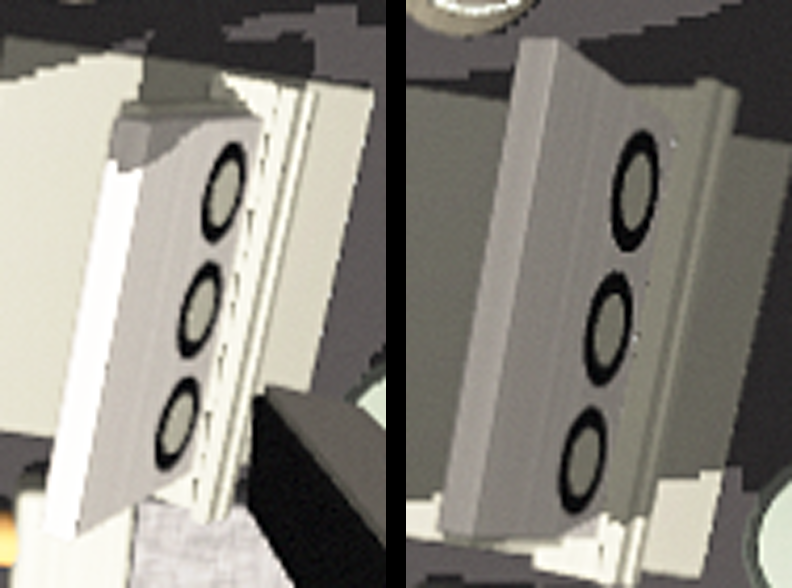

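```bash
cat > fitp.py <<'E'
from h import *
import pickle
from scipy.optimize import least_squares
W=pickle.load(open("stand.pkl","rb"))
A=np.array([[116,119],[147,119],[45,530],[80,535]])/4.2+[280,125]
B=np.array([[525-406,40],[560-406,38],[440-406,535],[477-406,540]])/4.2+[285,15]
th=np.radians(34)
loc=np.array([[.055,-.005,.08],[.055,.005,.08],[-.055,-.005,.08],[-.055,.005,.08]]) # plate frame x along stand y, y->stand x
def pose(p):
    x,y,zb,yaw=p; Rz=R.from_euler('z',yaw).as_matrix()
    up=Rz@[-np.sin(th),0,np.cos(th)]; n=Rz@[np.cos(th),0,np.sin(th)]; l=Rz@[0,1,0]
    return np.array([x,y,zb]),l,n,up
def pts(p):
    b,l,n,up=pose(p); return b+loc@np.array([l,n,up])
r=least_squares(lambda p:np.r_[(proj(W[0],pts(p))-A).ravel(),(proj(W[1],pts(p))-B).ravel()],[.66,.215,.03,-.1])
if __name__=="__main__":
    print(r.x.round(4),np.degrees(r.x[3]).round(1)); print(r.fun.round(1)); print(pts(r.x).mean(0))
    # top-camera check
    c=ctrl.camera("top"); print(proj(c,pts(r.x)).round(1))
E
python3 fitp.py
```

```text
[ 0.6738  0.2151  0.0448 -0.1315] -7.5
[-0.4 -1.2  1.2  0.5 -0.1 -0.6 -0.4  1.3 -1.2  0.2  0.3  0.4  0.3 -0.6
  0.2 -0.2]
[0.6294561  0.22098988 0.1111029 ]
[[180.  170.2]
 [180.2 166.7]
 [222.  176.3]
 [222.4 172.8]]
```

```bash
python3 - <<'E'
from h import *
import pickle
o=rot([0,0,-1],[1,0,0])
ctrl.movep([.56,-.19,.27],o); ctrl.set_gripper(.045); c=ctrl.camera("wrist")
pickle.dump(c,open("han.pkl","wb"))
for m in ctrl.masks_of("wrist","drawer_handle")[:2]: print(m["conf"],m["bbox"])
cv2.imwrite("pics/han.png",cv2.resize(c["color"],None,fx=1.5,fy=1.5,interpolation=cv2.INTER_CUBIC)); print(ctrl.current_t())
E
```

```text
0.69 [274.6, 58.6, 351.6, 238.0]
6.725
```

View pics/han.png

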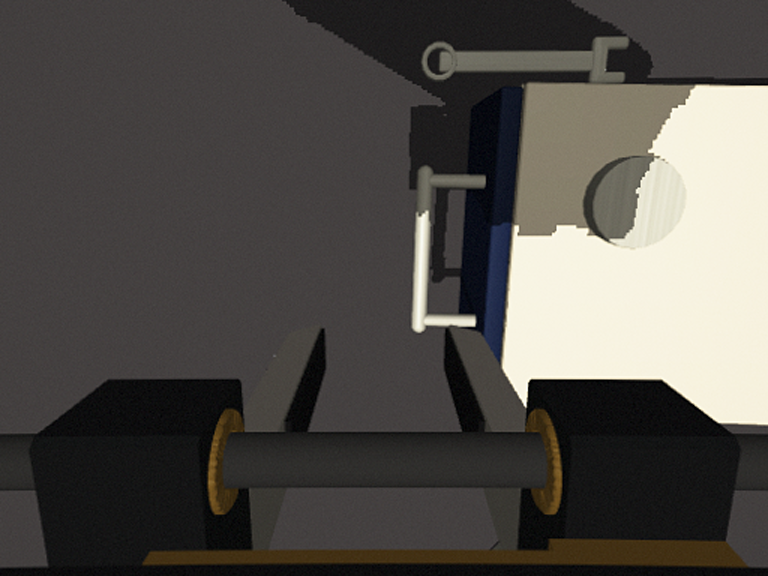

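```bash
python3 - <<'E'
from h import *
import pickle
c=pickle.load(open("han.pkl","rb"))
a=onz(c,(425.5/1.5,166/1.5),.095);b=onz(c,(418.5/1.5,331/1.5),.095)
print(a,b,np.linalg.norm(a-b),(a+b)/2,np.degrees(np.arctan2(-(a-b)[0],(a-b)[1])))
e=onz(c,(523/1.5,84/1.5),.135);f=onz(c,(502/1.5,370/1.5),.135); print(e,f,np.degrees(np.arctan2(-(e-f)[0],(e-f)[1])))
E
```

```text
[ 0.59120568 -0.123101    0.095     ] [ 0.588028   -0.25339964  0.095     ] 0.1303373854629913 [ 0.58961684 -0.18825032  0.095     ] -1.3970335701004448
[ 0.64991696 -0.0718036   0.135     ] [ 0.64746781 -0.27018806  0.135     ] -0.707305226792461
```

Handle bar: centre (0.590, −0.188, 0.095), yaw about −1.2°. Its 130 mm measured length suits a 120 mm bar with rounded ends, and the blue drawer top sits where it should. Now I open the drawer.

```bash
python3 - <<'E'
from h import *
yaw=np.radians(-1.2); ex=np.array([np.cos(yaw),np.sin(yaw),0]); o=rot([0,0,-1],ex)
h=np.array([.5896,-.1883,.0])
ctrl.movep(h+[0,0,.16],o); print("down",ctrl.move_l(h+[0,0,.076],vel=.1,stop_force=10),ctrl.current_contact_force().round(1))
ctrl.set_gripper(0.0); print(ctrl.current_width(),ctrl.current_eef_pos().round(4),ctrl.current_contact_force().round(1))
p=ctrl.current_eef_pos(); print(ctrl.move_l(p-.158*ex,vel=.08,stop_force=25),ctrl.current_contact_force().round(1))
print(ctrl.move_l(p-.185*ex,vel=.025,stop_force=12),ctrl.current_contact_force().round(1))
q=ctrl.current_eef_pos(); print(q.round(4),(q-p).round(4),ctrl.current_t(),ctrl.current_width())
E
```

```text
down False [ 0.8 -0.2 -0.3]
0.00029739661175044886 [ 0.5896 -0.1883  0.076 ] [-0.4  0.5 -0.4]
False [ 0.1  0.5 -0.2]
False [ 1.1 -0.3 -0.4]
[ 0.4048 -0.1844  0.076 ] [-0.1848  0.0039  0.    ] 12.4167 0.0004218646338700889
```

The fingers closed on nothing, so I look again.

```bash
python3 - <<'E'
from h import *
import pickle
p=ctrl.current_eef_pos(); ctrl.set_gripper(.045)
c=ctrl.camera("wrist"); t=ctrl.camera("top"); s=ctrl.camera("side"); pickle.dump((c,t,s),open("han2.pkl","wb"))
a=cv2.resize(t["color"][150:220,280:420],(400,200)); b=cv2.resize(s["color"][220:380,240:400],(400,400))
w=cv2.resize(c["color"],(400,300))
cv2.imwrite("pics/han2.png",np.hstack([np.vstack([a,w]),np.vstack([b,np.zeros((100,400,3),np.uint8)])])); print(p,R.from_rotvec(ctrl.current_ee_rot()).as_matrix().round(3))
for n,cam in (("side",s),("top",t)): print(n,proj(cam,[[.591,-.123,.095],[.588,-.253,.095],p]).round(1))
E
```

```text
[ 0.40475152 -0.18441101  0.07598461] [[ 0.021  1.     0.   ]
 [ 1.    -0.021  0.   ]
 [ 0.     0.    -1.   ]]
side [[266.9 266.8]
 [273.3 325.7]
 [182.3 304.8]]
top [[333.7 188.9]
 [383.9 190.7]
 [356.7 261.5]]
```

View pics/han2.png

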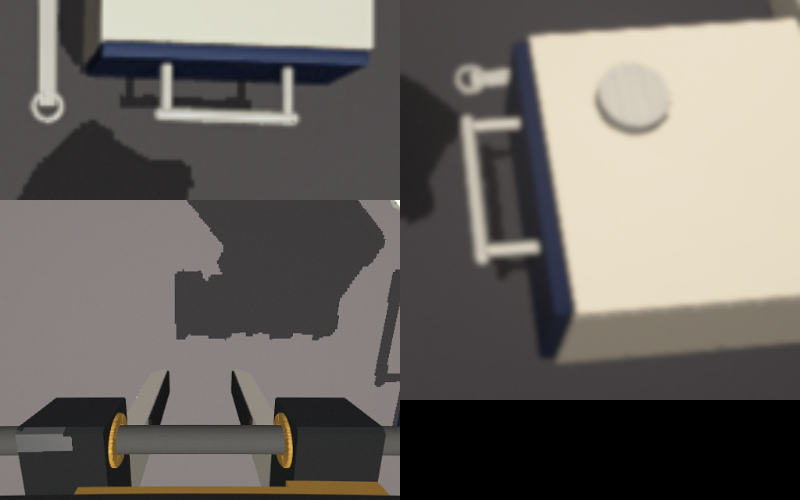

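In the side crop the handle is at side (267,267)–(273,324), exactly where my estimate projects. It has not moved, so I repeat the approach and look before closing.

```bash
python3 - <<'E'
from h import *
yaw=np.radians(-1.2); ex=np.array([np.cos(yaw),np.sin(yaw),0]); o=rot([0,0,-1],ex)
h=np.array([.5896,-.1883,.0])
p=ctrl.current_eef_pos(); ctrl.move_l(p+[0,0,.09],vel=.25)
ctrl.move_l(h+[0,0,.166],vel=.25); print("down",ctrl.move_l(h+[0,0,.076],vel=.1,stop_force=10),ctrl.current_contact_force().round(1))
print(ctrl.current_eef_pos(),ctrl.current_width(),ctrl.current_t())
c=ctrl.camera("wrist"); s=ctrl.camera("side"); t=ctrl.camera("top")
w=cv2.resize(c["color"],(400,300)); b=cv2.resize(s["color"][200:360,180:340],(400,400)); a=cv2.resize(t["color"][130:230,300:420],(400,290))
cv2.imwrite("pics/han3.png",np.hstack([np.vstack([a[:290],w]),np.vstack([b,np.zeros((190,400,3),np.uint8)])]))
E
```

```text
down False [ 0. -1. -1.]
[ 0.58995873 -0.1884564   0.07661282] 0.04463323095035303 15.85
```

View pics/han3.png

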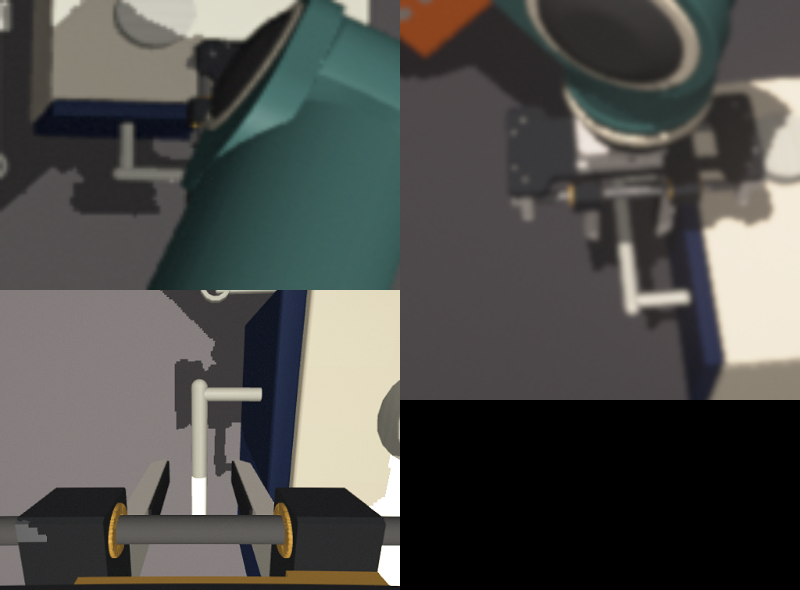

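The picture shows the bar centred between the fingers at wrist (256,220). I close in small steps and watch width and force.

```bash
python3 - <<'E'
from h import *
for w in (.02,.012,.008,.0):
    ctrl.set_gripper(w); print(w,ctrl.current_width(),ctrl.current_finger_force(),ctrl.current_eef_pos().round(4),ctrl.current_contact_force().round(1),ctrl.current_t())
    if ctrl.current_width()>w+.003: break
E
```

```text
0.02 0.019926739008515538 0.0 [ 0.5896 -0.1883  0.076 ] [-0.5 -0.  -0.1] 16.5917
0.012 0.01169091132362176 0.0 [ 0.5896 -0.1883  0.076 ] [-0.1 -0.5  0.5] 16.9667
0.008 0.008206472772252128 0.0 [ 0.5896 -0.1883  0.076 ] [ 0.5 -0.2  0.8] 17.275
0.0 0.0002974006750428131 0.0 [ 0.5896 -0.1883  0.076 ] [-0.3  0.1  1.4] 17.6167
```

```bash
python3 - <<'E'
from h import *
import pickle
c=ctrl.camera("wrist"); s=ctrl.camera("side"); t=ctrl.camera("top"); pickle.dump((c,s,t),open("han4.pkl","wb"))
w0=pickle.load(open("han.pkl","rb")); _,t0,s0=pickle.load(open("han2.pkl","rb"))
def tri(obs):
    A=np.zeros((3,3));b=np.zeros(3)
    for cc,uv in obs:
        o,r=ray(cc,uv);M=np.eye(3)-np.outer(r,r);A+=M;b+=M@o
    x=np.linalg.solve(A,b);return x,[np.linalg.norm((np.eye(3)-np.outer(ray(cc,uv)[1],ray(cc,uv)[1]))@(x-ray(cc,uv)[0])).round(4) for cc,uv in obs]
L0=(425.5/1.5,166/1.5); Ls=(266.8,266.8); Rs=(272.8,324.5); R0=(418.5/1.5,331/1.5); Lw=(254.7,116.5)
Lt=(280+158*.35,150+114*.35)
print(tri([(w0,L0),(s0,Ls)]),tri([(w0,R0),(s0,Rs)]),tri([(c,Lw),(w0,L0)]),tri([(c,Lw),(s0,Ls)]),tri([(t0,Lt),(s0,Ls)]),tri([(t0,Lt),(c,Lw)]))
p=ctrl.current_eef_pos(); print(p,proj(c,p),proj(s,p),proj(s,[.5896,-.1883,.095]))
E
```

```text
(array([ 0.59099756, -0.12309518,  0.09521336]), [np.float64(0.0002), np.float64(0.0002)]) (array([ 0.58730152, -0.25195415,  0.09919705]), [np.float64(0.0004), np.float64(0.0004)]) (array([ 0.59027949, -0.12342348,  0.10741393]), [np.float64(0.0004), np.float64(0.0004)]) (array([ 0.59047035, -0.12401064,  0.09698484]), [np.float64(0.0002), np.float64(0.0002)]) (array([ 0.58898991, -0.12618243,  0.10076572]), [np.float64(0.0013), np.float64(0.0013)]) (array([ 0.58897227, -0.12500059,  0.10133121]), [np.float64(0.0017), np.float64(0.0017)])
[ 0.58959924 -0.18830196  0.07599702] [[255.9180903  214.90055505]] [[269.67177982 298.54708808]] [[270.00059144 294.78039271]]
```

```bash
python3 - <<'E'
from h import *
import pickle
c,s,t=pickle.load(open("han4.pkl","rb"))
a=cv2.resize(c["color"][100:300,180:340],(480,600),interpolation=cv2.INTER_CUBIC)
b=cv2.resize(s["color"][240:330,230:280],(320,576),interpolation=cv2.INTER_CUBIC)
cv2.imwrite("pics/han4.png",np.hstack([a,np.vstack([b,np.zeros((24,320,3),np.uint8)])]))
E
```

```text
(no output)
```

View pics/han4.png

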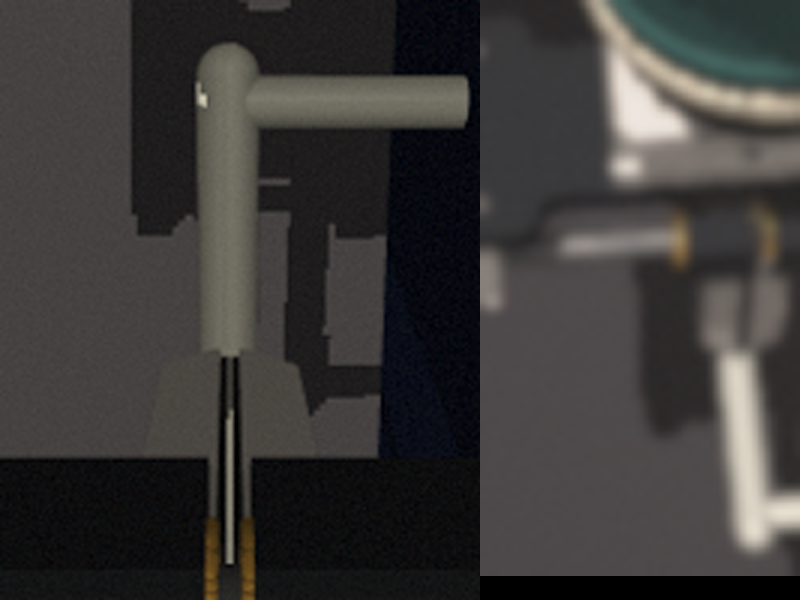

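```bash
python3 - <<'E'
from h import *
import pickle
c,s,t=pickle.load(open("han4.pkl","rb"))
for z in (.076,.09,.1,.11,.12): print(z,proj(s,[.5896,-.196,z]).round(1),proj(c,[.5896,-.1803,z]).round(1))
ctrl.set_gripper(.045); p=ctrl.current_eef_pos()
print(ctrl.move_l([p[0],p[1],.056],vel=.06,stop_force=8),ctrl.current_contact_force().round(1))
for w in (.02,0):
    ctrl.set_gripper(w); print(w,ctrl.current_width(),ctrl.current_finger_force(),ctrl.current_t())
E
```

```text
0.076 [[270.1 302. ]] [[255.7 203.3]]
0.09 [[270.4 299.3]] [[255.6 209.5]]
0.1 [[270.6 297.3]] [[255.6 214.4]]
0.11 [[270.7 295.2]] [[255.6 219.8]]
0.12 [[270.9 293.1]] [[255.6 225.8]]
False [0.1 0.1 0.6]
0.02 0.019767627925981607 0.0 19.675
0 0.010267586710209766 30.00014215707779 19.9917
```

Found it: both images and the touch show that the real fingertips sit about 40 mm behind the reported TCP. I compensate for that, re-grip lower and pull.

```bash
python3 - <<'E'
from h import *
yaw=np.radians(-1.2); ex=np.array([np.cos(yaw),np.sin(yaw),0])
ctrl.set_gripper(.03); p=ctrl.current_eef_pos()
print(ctrl.move_l([p[0],p[1],.046],vel=.05,stop_force=8),ctrl.current_contact_force().round(1))
ctrl.set_gripper(0.0); p=ctrl.current_eef_pos(); print(ctrl.current_width(),p)
print(ctrl.move_l(p-.155*ex,vel=.08,stop_force=30),ctrl.current_contact_force().round(1),ctrl.current_width())
print(ctrl.move_l(p-.185*ex,vel=.025,stop_force=12),ctrl.current_contact_force().round(1))
q=ctrl.current_eef_pos(); print(q.round(4),(q-p).round(4),ctrl.current_t(),ctrl.current_width())
E
```

```text
False [ 0.5  0.2 -0.2]
0.010810048208865053 [ 0.58920313 -0.18835024  0.04606804]
False [0.8 5.7 2.8] 0.01134240870504574
True [ 3.1  1.1 -2. ]
[ 0.4193 -0.1844  0.0461] [-0.1699  0.004  -0.    ] 24.1083 0.011135877759430928
```

```bash
python3 - <<'E'
from h import *
import pickle
ctrl.set_gripper(.045); p=ctrl.current_eef_pos(); ctrl.move_l(p+[0,0,.14],vel=.2)
o=rot([0,0,-1],[1,0,0]); ctrl.movep([.52,-.29,.22],o); ctrl.pause(.2); c=ctrl.camera("wrist"); pickle.dump(c,open("rack.pkl","wb"))
for t in ("stored_plate","rack"):
    for m in ctrl.masks_of("wrist",t)[:2]: print(t,m["conf"],m["bbox"])
cv2.imwrite("pics/rack.png",cv2.resize(c["color"][0:240,170:490],(800,600),interpolation=cv2.INTER_CUBIC)); print(ctrl.current_t())
E
```

```text
stored_plate 0.6 [233.5, 114.4, 346.7, 128.6]
stored_plate 0.32 [222.1, 5.4, 368.3, 142.0]
rack 0.63 [222.7, 5.8, 365.8, 143.6]
26.6583
```

View pics/rack.png

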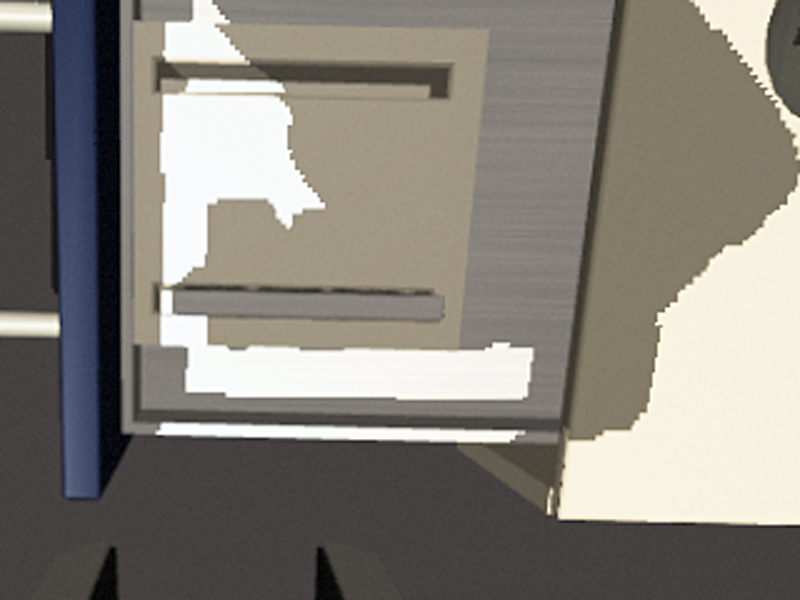

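The free slot is the left one, at crop (155–453, 60–98). The stored plate stands in the right slot at crop (308,305).

```bash
python3 - <<'E'
from h import *
import pickle
c=pickle.load(open("rack.pkl","rb"))
f=lambda X,Y:onz(c,(170+X/2.5-.3,Y/2.5-.3),.057)
P=[f(*q) for q in [(133,22),(489,29),(135,345),(460,347)]]; S=[f(*q) for q in [(155,60),(453,63),(155,95),(450,98)]]
an=lambda d:np.degrees(np.arctan2(d[1],d[0])).round(2)
print(np.round(P,4),np.round(S,4),sep="\n")
print("slot c",np.mean(S,0),"rack c",np.mean(P,0),an(P[1]-P[0]),an(P[3]-P[2]),an(S[1]-S[0]),an(S[3]-S[2]),"len",np.linalg.norm(S[1]-S[0]),np.linalg.norm(P[1]-P[0]),np.linalg.norm(P[0]-P[2]))
yaw=np.radians(-1.3);ex=np.array([np.cos(yaw),np.sin(yaw),0]);ey=np.array([-ex[1],ex[0],0]);h=np.array([.4193,-.1844,0])
print("from handle",h+ex*.135+ey*.045)
E
```

```text
[[ 0.4861 -0.1218  0.057 ]
 [ 0.6305 -0.1247  0.057 ]
 [ 0.4838 -0.2513  0.057 ]
 [ 0.6282 -0.2523  0.057 ]]
[[ 0.4947 -0.1357  0.057 ]
 [ 0.6169 -0.1372  0.057 ]
 [ 0.4945 -0.1489  0.057 ]
 [ 0.6166 -0.1503  0.057 ]]
slot c [ 0.555693   -0.14302833  0.057     ] rack c [ 0.5571349  -0.18752278  0.057     ] -1.17 -0.39 -0.66 -0.66 len 0.12216571073164445 0.14446259850791648 0.12952932895643365
from handle [ 0.55528618 -0.14247437  0.        ]
```

Slot centre is (0.5555, −0.1428), yaw about −1°, and it agrees with the handle geometry. Now I grasp the plate.

```bash
python3 - <<'E'
from h import *
from fitp import r,pose,pts
b,l,n,up=pose(r.x); T=b+.08*up; o=rot(-up,n); g=T-.062*up; print(T,g,up)
print([None if q is None else np.round(q,2) for q in (ctrl.inverse_kinematics(g+k*up,o) for k in (0,.05,.1,.17))], np.round(ctrl.current_qpos(),2))
o2=rot(-up,-n); print([None if q is None else np.round(q,2) for q in (ctrl.inverse_kinematics(g+k*up,o2) for k in (0,.05,.1,.17))])
E
```

```text
[0.6294561  0.22098988 0.1111029 ] [0.66382673 0.21644389 0.05970257] [-0.55436498  0.0733224   0.82903757]
[array([-1.18,  0.63,  0.81,  2.02, -0.37,  0.19, -0.37]), array([-1.29,  0.53,  0.89,  2.06, -0.13,  0.25, -0.59]), array([-1.34,  0.38,  0.86,  2.08,  0.27,  0.35, -0.95]), array([-0.78,  0.13,  0.11,  2.08,  0.73,  0.63, -1.34])] [-0.07  0.38  0.7   1.65 -0.26  1.2   0.68]
[array([-0.9 ,  0.51,  0.43,  2.01,  0.72,  0.24,  1.78]), array([-0.9 ,  0.39,  0.38,  2.05,  0.74,  0.34,  1.78]), array([-0.91,  0.28,  0.33,  2.07,  0.73,  0.45,  1.79]), array([-0.96,  0.14,  0.3 ,  2.08,  0.69,  0.61,  1.83])]
```

```bash
python3 - <<'E'
from h import *
from fitp import r,pose
b,l,n,up=pose(r.x); T=b+.08*up; o=rot(-up,-n); g=T-.062*up
ctrl.movep(g+.13*up,o); ctrl.set_gripper(.05)
print(ctrl.move_l(g,vel=.08,stop_force=8),ctrl.current_contact_force().round(1),ctrl.current_eef_pos().round(4),ctrl.current_t())
f0=ctrl.current_contact_force(); ctrl.set_gripper(.0); print(ctrl.current_width(),ctrl.current_finger_force(),(ctrl.current_contact_force()-f0).round(1),ctrl.current_eef_pos().round(4))
E
```

```text
False [ 0.1 -0.6 -0.2] [0.6638 0.2167 0.0601] 30.6583
0.00966644803757661 29.972686171531677 [6.6 0.6 1.6] [0.6647 0.2163 0.0604]
```

Plate gripped (9.7 mm). I lift it out along the lean and carry it above the slot, then check its position in the grip against a model projection.

```bash
python3 - <<'E'
from h import *
import pickle
from fitp import r,pose
b,l,n,up=pose(r.x); p=ctrl.current_eef_pos()
print(ctrl.move_l(p+.11*up,vel=.08,stop_force=20),ctrl.current_width(),ctrl.current_contact_force().round(1))
yaw=np.radians(-1.0);ex=np.array([np.cos(yaw),np.sin(yaw),0]);ey=np.array([-ex[1],ex[0],0])
ctrl.movep([.5,.05,.25],rot([0,0,-1],ey)); ctrl.movep([.5555,-.1428,.20],rot([0,0,-1],ey)); ctrl.pause(.3)
print(ctrl.current_eef_pos().round(4),ctrl.current_width(),ctrl.current_contact_force().round(1),ctrl.current_t())
c=ctrl.camera("wrist"); p=ctrl.current_eef_pos(); M=R.from_rotvec(ctrl.current_ee_rot()).as_matrix()
ms=ctrl.masks_of("wrist","plate"); pickle.dump((c,p,M,ms),open("held.pkl","wb"))
for m in ms[:3]: print(m["conf"],m["bbox"],m["pixels"].sum())
L=np.array([[sx*.055,sy*.005,z] for sx in (1,-1) for sy in (1,-1) for z in (.018,-.062)])
print(np.c_[L,proj(c,p+L@M.T)].round(3))
E
```

```text
False 0.009624420226185345 [ 0.4  0.3 -3.2]
[ 0.5557 -0.142   0.2002] 0.009932962791699737 [ 0.3 -0.  -3.8] 34.9083
0.87 [244.0, 128.1, 268.8, 353.5] 3766
0.73 [452.1, 0.0, 512.0, 100.2] 3845
[[ 5.50000e-02  5.00000e-03  1.80000e-02  2.62364e+02  1.28311e+02]
 [ 5.50000e-02  5.00000e-03 -6.20000e-02  2.65847e+02  1.38257e+02]
 [ 5.50000e-02 -5.00000e-03  1.80000e-02  2.47626e+02  1.28310e+02]
 [ 5.50000e-02 -5.00000e-03 -6.20000e-02  2.43434e+02  1.38256e+02]
 [-5.50000e-02  5.00000e-03  1.80000e-02  2.61715e+02  2.76177e+02]
 [-5.50000e-02  5.00000e-03 -6.20000e-02  2.64435e+02  3.51081e+02]
 [-5.50000e-02 -5.00000e-03  1.80000e-02  2.48471e+02  2.76184e+02]
 [-5.50000e-02 -5.00000e-03 -6.20000e-02  2.45221e+02  3.51099e+02]]
```

The held plate matches the model (mask [244,128,269,354] against predicted [243,128,266,351]). Lowering it now.

```bash
cat > low.py <<'E'
from h import *
yaw=np.radians(-1.0);ex=np.array([np.cos(yaw),np.sin(yaw),0]);ey=np.array([-ex[1],ex[0],0])
E
python3 - <<'E'
from low import *
S=np.array([.5555,-.1428,0])
ctrl.move_l(S+[0,0,.084],vel=.12); print(ctrl.current_eef_pos().round(4))
print(ctrl.move_l(S+[0,0,.066],vel=.03,stop_force=7),ctrl.current_eef_pos().round(4),ctrl.current_contact_force().round(1))
E
```

```text
[ 0.5559 -0.143   0.0847]
False [ 0.5555 -0.1429  0.0661] [ 0.6 -0.2 -2.4]
```

```bash
python3 - <<'E'
from low import *
S=np.array([.5555,-.1428,0])
print(ctrl.move_l(S+[0,0,.034],vel=.03,stop_force=8),ctrl.current_eef_pos().round(4),ctrl.current_contact_force().round(1),ctrl.current_moment().round(2),ctrl.current_t())
E
```

```text
True [ 0.5555 -0.1429  0.0356] [0.3 0.1 4.8] [ 0.02 -0.23 -0.01] 37.8167
```

```bash
python3 - <<'E'
from low import *
import pickle
ctrl.set_gripper(.03); p=ctrl.current_eef_pos(); print(ctrl.move_l(p+[0,0,.15],vel=.12,stop_force=8))
ctrl.movep([.52,-.29,.22],rot([0,0,-1],[1,0,0])); ctrl.pause(.2); c=ctrl.camera("wrist"); pickle.dump(c,open("rack2.pkl","wb"))
for m in ctrl.masks_of("wrist","plate")[:3]: print(m["conf"],m["bbox"])
def box(xc,yc,z0,z1):
    P=[np.array([xc,yc,0])+ex*a*.055+ey*b*.005+[0,0,z] for a in(1,-1) for b in(1,-1) for z in (z0,z1)]
    return proj(c,P)
for n,d in (("new",.045),("old",-.045)):
    for top in (.103,.115):
        q=box(.5555+.0008*(d<0)*-1, -.1428-(.09 if d<0 else 0),.057,top); print(n,top,q.min(0).round(1),q.max(0).round(1))
print(ctrl.current_t())
E
```

```text
False
0.84 [234.1, 7.6, 356.7, 38.1]
new 0.103 [234.2  11.6] [357.6  37. ]
new 0.115 [233.3   7.6] [361.7  37. ]
old 0.103 [234.8 114.7] [349.4 128.1]
old 0.115 [234.  114.7] [352.9 128.8]
41.1583
```

```bash
python3 - <<'E'
from low import *
import pickle
a=pickle.load(open("rack.pkl","rb"));b=pickle.load(open("rack2.pkl","rb"))
for u in (250,300,345): print(u,"before",a["color"][0:46,u].mean(1).astype(int).tolist(),"\n  after",b["color"][0:46,u].mean(1).astype(int).tolist())
print(np.abs(np.array(a["view"])-np.array(b["view"])).max())
for z in (.103,.108,.115):
    for e in (.05,-.05): 
        for s in (.005,-.005): print(z,e,s,proj(b,np.array([.5555,-.1428,z])+ex*e+ey*s).round(1))
print("stored",[(b["color"][105:135,300].mean(1)).astype(int).tolist()],proj(b,[.5545,-.2278,.103]),proj(b,[.5545,-.2378,.103]))
E
```

```text
250 before [247, 246, 245, 244, 242, 244, 247, 247, 246, 247, 248, 248, 248, 248, 248, 249, 249, 249, 248, 249, 248, 249, 246, 240, 216, 139, 94, 97, 98, 96, 88, 139, 235, 252, 250, 250, 244, 195, 239, 250, 249, 249, 248, 249, 249, 249] 
  after [246, 246, 245, 244, 243, 246, 247, 246, 247, 248, 248, 249, 233, 243, 248, 248, 248, 247, 248, 249, 248, 249, 250, 242, 168, 72, 85, 86, 83, 84, 87, 84, 85, 84, 78, 33, 113, 238, 249, 249, 249, 249, 249, 249, 249, 249]
300 before [127, 127, 128, 129, 128, 130, 125, 132, 129, 131, 145, 152, 148, 149, 148, 151, 147, 145, 150, 150, 149, 150, 149, 144, 120, 100, 80, 62, 68, 66, 68, 64, 71, 113, 152, 153, 150, 148, 142, 133, 151, 147, 152, 150, 149, 149] 
  after [126, 127, 130, 132, 126, 128, 125, 128, 129, 131, 149, 148, 151, 128, 130, 135, 137, 134, 135, 130, 134, 131, 135, 130, 108, 75, 51, 55, 57, 56, 57, 54, 55, 56, 55, 55, 47, 47, 113, 146, 150, 151, 149, 150, 149, 149]
345 before [125, 123, 124, 129, 131, 130, 131, 127, 127, 126, 130, 138, 147, 150, 148, 145, 148, 146, 146, 148, 146, 146, 148, 147, 153, 113, 98, 71, 64, 63, 67, 66, 66, 65
[... 230 characters left out ...]
, 63, 63, 59, 83, 117, 144, 146, 147, 149, 147, 148]
0.0011159455240015513
0.103 0.05 0.005 [[352.   13.7]]
0.103 0.05 -0.005 [[350.9  26. ]]
0.103 -0.05 0.005 [[239.8  11.7]]
0.103 -0.05 -0.005 [[239.8  24.1]]
0.108 0.05 0.005 [[353.6  12. ]]
0.108 0.05 -0.005 [[352.5  24.6]]
0.108 -0.05 0.005 [[239.6  10.1]]
0.108 -0.05 -0.005 [[239.5  22.6]]
0.115 0.05 0.005 [[355.9   9.7]]
0.115 0.05 -0.005 [[354.8  22.6]]
0.115 -0.05 0.005 [[239.2   7.7]]
0.115 -0.05 -0.005 [[239.1  20.6]]
stored [[146, 148, 145, 147, 148, 146, 147, 149, 140, 118, 97, 81, 101, 132, 136, 132, 130, 126, 127, 131, 127, 111, 121, 147, 146, 145, 148, 145, 148, 145]] [[291.76685658 116.50663207]] [[291.4835595  127.10522446]]
```

Edge rows 12–24.5 and 14–25 match the prediction for a top edge at z = 0.103, so the plate is fully down. Now I shut the drawer by its handle.

```bash
python3 - <<'E'
from low import *
y2=np.radians(-1.2); fx=np.array([np.cos(y2),np.sin(y2),0]); o=rot([0,0,-1],fx); h=np.array([.4193,-.1844,0])
ctrl.set_gripper(.04); ctrl.movep(h+[0,0,.18],o); ctrl.move_l(h+[0,0,.1],vel=.15)
print(ctrl.move_l(h+[0,0,.046],vel=.08,stop_force=8)); ctrl.set_gripper(0.); p=ctrl.current_eef_pos(); print(ctrl.current_width(),p.round(4),ctrl.current_t())
print(ctrl.move_l(p+.155*fx,vel=.07,stop_force=30),ctrl.current_contact_force().round(1))
print(ctrl.move_l(p+.182*fx,vel=.02,stop_force=15),ctrl.current_contact_force().round(1))
q=ctrl.current_eef_pos(); print(q.round(4),(q-p).round(4),ctrl.current_width(),ctrl.current_t())
E
```

```text
False
0.01115108523708866 [ 0.4195 -0.1844  0.0461] 44.2917
False [-2.1 -1.6  5.3]
True [-2.2  1.7  8.7]
[ 0.5891 -0.1883  0.0461] [ 0.1696 -0.004  -0.    ] 0.010536115470871337 47.4917
```

```bash
python3 - <<'E'
from low import *
import pickle
ctrl.set_gripper(.035); p=ctrl.current_eef_pos(); print(ctrl.move_l(p+[0,0,.02],vel=.05,stop_force=8)); ctrl.move_l([.5896,-.1883,.2],vel=.15)
ctrl.movep([.56,-.19,.27],rot([0,0,-1],[1,0,0])); ctrl.pause(.3); c=ctrl.camera("wrist"); w0=pickle.load(open("han.pkl","rb"))
g=lambda x:cv2.cvtColor(x["color"],cv2.COLOR_BGR2GRAY)[:215].astype(np.float32)
print("shift handle",cv2.phaseCorrelate(g(w0)[100:215,265:330].copy(),g(c)[100:215,265:330].copy()),"cab",cv2.phaseCorrelate(g(w0)[40:210,340:500].copy(),g(c)[40:210,340:500].copy()))
v0=g(w0)[180].astype(int);v1=g(c)[180].astype(int); print(v0[270:345].tolist(),v1[270:345].tolist(),sep="\n"); print(ctrl.current_t(),ctrl.current_eef_pos())
E
```

```text
False
shift handle ((0.4172557899331295, 0.05055611176615571), 0.9071515348222521) cab ((0.5416231527211721, 0.3388524027537869), 0.6892040787802802)
[65, 69, 67, 65, 62, 85, 152, 202, 220, 240, 248, 235, 224, 202, 167, 111, 59, 67, 57, 26, 30, 26, 28, 31, 30, 26, 29, 28, 26, 26, 30, 28, 31, 27, 31, 28, 28, 18, 7, 11, 17, 15, 13, 13, 11, 13, 13, 15, 16, 13, 9, 10, 16, 10, 19, 23, 44, 49, 49, 47, 47, 48, 44, 40, 41, 40, 36, 37, 50, 125, 207, 240, 245, 243, 242]
[63, 63, 65, 68, 65, 63, 125, 194, 212, 235, 246, 241, 230, 214, 185, 133, 68, 66, 54, 27, 29, 29, 30, 29, 29, 29, 28, 32, 27, 30, 31, 31, 27, 30, 26, 27, 28, 21, 15, 9, 12, 13, 11, 9, 15, 12, 13, 14, 12, 9, 16, 11, 12, 10, 11, 23, 38, 49, 49, 50, 48, 46, 46, 45, 42, 44, 39, 33, 30, 55, 152, 238, 242, 244, 243]
50.4083 [ 0.55989451 -0.18987685  0.26926577]
```

The handle sits where it did at the start relative to the cabinet (both shifted by the same 0.4–0.5 px), so the drawer is shut. Handing in.

```bash
python3 -c "
from plant import ctrl
print(ctrl.close_job(),ctrl.current_t())"
```

```text
the job is handed in; nothing more can be done
the job is handed in; nothing more can be done
```

The plate is fully down in the free left slot, the drawer is shut, and the job was handed in at about 50 s; the first try at the handle closed on nothing because the fingertips sit about 40 mm behind the reported TCP.

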